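# Put the bisque lids on their own jars

### The arm

A 7-joint arm with a two-finger parallel gripper is mounted at the origin on the work surface. World frame = base frame: x ahead of the robot, y to its left, z up, the work surface at z = 0. Lengths are in m, angles in rad, forces in N, time in s.
With the tool pointing down it reaches from about 0.4 to 0.9 m from the base axis. Payload 5.5 kg.
Tool frame: the origin (TCP) lies midway between the tips of the shut fingers; the grasp point (between the pads) lies 19 mm behind it (manip.grip_depth is the distance from the TCP to the grasp point, in m); z points along the fingers, y is the line along which they close (so a half turn about z gives the same grasp; the last joint's range is limited). The gripper opens to 92 mm and grips with 3 to 60 N. Pads are 19 mm wide; open, the fingers measure 130 mm over their backs; the gripper's body (75 mm by 190 mm) begins 47 mm behind the grasp point.
Start: joints at [1.561, 0.501, -0.427, 1.55, 0.221, 1.138, -0.21], TCP at [0.175, -0.626, 0.227] pointing down, gripper open.
Joint ranges: [-2.88, 2.88], [-0.31, 2.03], [-1.54, 1.56], [0.2, 2.42], [-1.41, 4.55], [0.19, 2.02], [-2.57, 2.57]. Speed limits (rad/s): [2.57, 2.57, 3.14, 3.14, 3.14, 3.14, 3.14].

### API

Orientations are given as a unit quaternion [x, y, z, w].
In Python, from bench import manip, effector, viewer gives the robot as it stands. Calls block until the motion is done:
- manip.move_pose(position, orientation): joint-space move of the TCP to a pose.
- manip.servo_line(position, ori=None, vel=0.15): straight line of the TCP; ori=None keeps the orientation; vel is the mean speed in m/s.
- manip.movej(angles): joint-space move.
- effector.open_jaws() and effector.close(f_grip=None): open the fingers fully, or close them until they stop; f_grip is the grip in N (None keeps the last).
- manip.sleep(seconds).
- manip.solve_ik(position, orientation): joint angles nearest the present ones, or None.
- viewer.get_image(name): name is "scene" or "side" or "wrist"; returns the picture (480x640x3 uint8, red, green, blue); there is no depth.
- viewer.get_calibration(name): a dict with "vfov" (degrees; the focal length in pixels is half the picture's height over the tangent of half this angle, whatever the lens; pixels are square), "cx", "cy" (the principal point, pixels), "eye" and "attitude" of the camera in the world. Camera axes: x right, y down, z forward; pixel columns grow to the right and rows downward; lengths in m; the calibration is good to about 2 mm. A picture is of the moment at which its call begins: read the wrist's pose just before it. get_calibration takes no time and is no camera call; for the wrist camera it gives the pose at the moment of the call.
A pose or a line that the arm cannot do raises manip.PlanningError and nothing moves.
- manip.hand_in(): hands the job in; it is judged then, once.
Readings, each from a call of its own:
- manip.current_clock(): time.
- manip.current_q(): joint angles.
- manip.current_joint_velocities(): joint speeds.
- manip.current_tau(): joint torques, N m.
- manip.current_tool_pos(): TCP position.
- manip.current_tcp_rot(): TCP orientation.
- manip.current_force(): force on the tool from outside, world axes, zero at the start.
- manip.current_wrist_torque(): the same for the moment, N m.
- manip.current_finger_gap(): finger opening in m.
- manip.current_gripper_force(): force on a finger pad.
Only numpy, scipy, OpenCV 4.12 (cv2) and the standard library are available. Lean on these libraries where they do the work, as an engineer would, in place of code of your own. Each camera call takes 0.05 s, during which the arm holds its last target. There are 200 camera calls.

### The job

Four fired clay jars and their four lids stand mixed up on the pottery table. Put each lid on the jar it was made for (large round, small round, square, oblong), seated flat and square with its plug down inside the mouth, leaving the jars upright where they stand. Do not push away or knock over the little glaze pot or the kiln stilt standing among them.

Things in the scene. Friction and masses are not known exactly. Their poses are not given: they have to be found in the camera images.
- large_knob (a point): Large round lid, terracotta: plate 108 mm across, plug 80 mm across, round knob 28 mm across. From below: plug 8 mm deep (fits the jar's mouth with 6 mm to spare all round), plate 8 mm thick, knob 30 mm high; lies plug down. Point: middle of the knob, on the lid's axis, 15 mm above the plate, 31 mm above the plug's underside; 23 mm above the jar's rim once seated. z up. About 170 g.
- small_knob (a point): Small round lid, terracotta: plate 72 mm across, plug 44 mm across, round knob 22 mm across. From below: plug 8 mm deep (fits the jar's mouth with 6 mm to spare all round), plate 8 mm thick, knob 30 mm high; lies plug down. Point: middle of the knob, on the lid's axis, 15 mm above the plate, 31 mm above the plug's underside; 23 mm above the jar's rim once seated. z up. About 80 g.
- square_knob (a point): Square lid, terracotta: plate 88 x 88 mm, plug 60 x 60 mm, square knob 26 x 26 mm. From below: plug 8 mm deep (fits the jar's mouth with 6 mm to spare all round), plate 8 mm thick, knob 30 mm high; lies plug down. Point: middle of the knob, on the lid's axis, 15 mm above the plate, 31 mm above the plug's underside; 23 mm above the jar's rim once seated. z up, x and y along the plate's sides. About 150 g.
- oblong_knob (a point): Oblong lid, terracotta: plate 120 mm along x by 72 mm along y, plug 92 x 44 mm, knob a bar 48 mm along x by 18 mm along y. From below: plug 8 mm deep (fits the jar's mouth with 6 mm to spare all round), plate 8 mm thick, knob 30 mm high; lies plug down. Point: middle of the knob, on the lid's axis, 15 mm above the plate, 31 mm above the plug's underside; 23 mm above the jar's rim once seated. z up. About 160 g.
- large_mouth (a point): Large round jar, unglazed terracotta, 104 mm across and 80 mm high, walls 6 mm, hollow and empty, loose (its floor is on the table). The point is the centre of the open mouth at rim height; mouth 92 mm across. About 450 g.
- small_mouth (a point): Small round jar, unglazed terracotta, 68 mm across and 70 mm high, walls 6 mm, hollow and empty, loose (its floor is on the table). The point is the centre of the open mouth at rim height; mouth 56 mm across. About 220 g.
- square_mouth (a point): Square jar, unglazed terracotta, 84 x 84 mm and 60 mm high, walls 6 mm, hollow and empty, loose (its floor is on the table). The point is the centre of the open mouth at rim height, x and y along its sides; mouth 72 x 72 mm. About 420 g.
- oblong_mouth (a point): Oblong box-shaped jar, unglazed terracotta, 116 mm along x, 68 mm along y, 50 mm high, walls 6 mm, hollow and empty, loose (its floor is on the table). The point is the centre of the open mouth at rim height; mouth 104 x 56 mm. About 400 g.
- glaze_pot: Bystander: small closed white glaze pot, 34 mm across, 50 mm high, standing among the ware; origin at the centre of its underside. To be left alone.
- stilt: Bystander: small white three-armed kiln stilt, 40 mm across, 16 mm high, lying among the ware; origin at the centre of its underside. To be left alone.
Things that resemble listed ones, but are neither listed nor needed, are in the scene too. Leave any blue or purple look-alike of the part that bears oblong_knob alone.

How it is judged:
By the outcome, as a careful person would: the job done as asked, in the order asked, and still so for the second after the job is handed in, with the robot touching nothing.
It also fails if it takes over 102 s, if anything falls off the work surface, if the arm or the gripper's body presses on something with over 40 N, if the wrist force passes 120 N, or if a joint passes its speed limit or range.

## Working session

There is one attempt and no reset: what is moved stays moved. The work goes in short steps, each a Python script; the robot and the scene stay as the last script left them, time stands still between calls to the robot, and variables do not carry over. Pictures are saved under pics/ and viewed, at most 14 in all, crops included, and the job is handed in when it is done.

```bash
mkdir -p pics; ls; python3 - <<'E'
from bench import manip, effector, viewer
import cv2
for n in ["scene","side","wrist"]:
    c=viewer.get_calibration(n); print(n,c)
    im=viewer.get_image(n); cv2.imwrite(f"pics/{n}0.png",im[...,::-1])
print(manip.current_clock(),manip.current_tool_pos(),manip.current_tcp_rot(),manip.grip_depth)
E
```

```text
pics
scene {'vfov': 54.82344405985272, 'cx': 324.1259949928819, 'cy': 244.0176385907443, 'eye': array([ 0.98886664, -0.29130697,  0.83518   ]), 'attitude': array([ 0.83149436,  0.43633426, -0.15302259, -0.30791821])}
side {'vfov': 45.78845452430634, 'cx': 322.57199254389144, 'cy': 239.26484248175146, 'eye': array([0.29964178, 1.06852439, 0.88621808]), 'attitude': array([-0.07876838,  0.89688042, -0.43412981,  0.03053454])}
wrist {'vfov': 62.55880589003862, 'cx': 318.09088099893324, 'cy': 234.8799711782985, 'eye': array([ 0.25163538, -0.60505988,  0.38399997]), 'attitude': array([ 0.78839287, -0.59718483, -0.09000577,  0.11707227])}
0.15 [ 0.17494423 -0.6254587   0.22590633] [ 9.90712819e-01  1.35968850e-01 -6.01775731e-05 -7.60214911e-04] 0.0188
```

View pics/scene0.png

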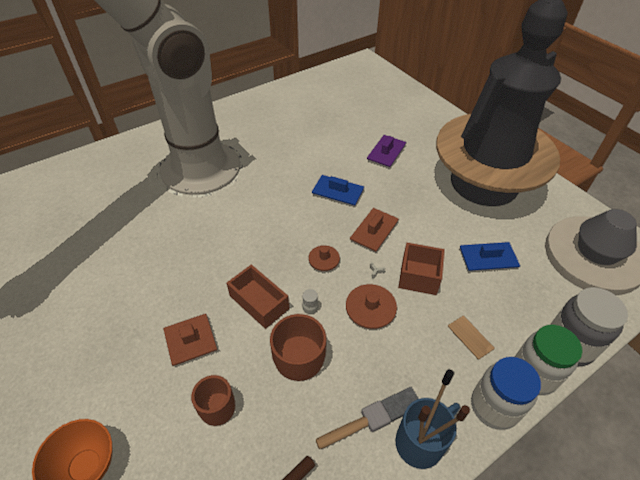

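View pics/side0.png

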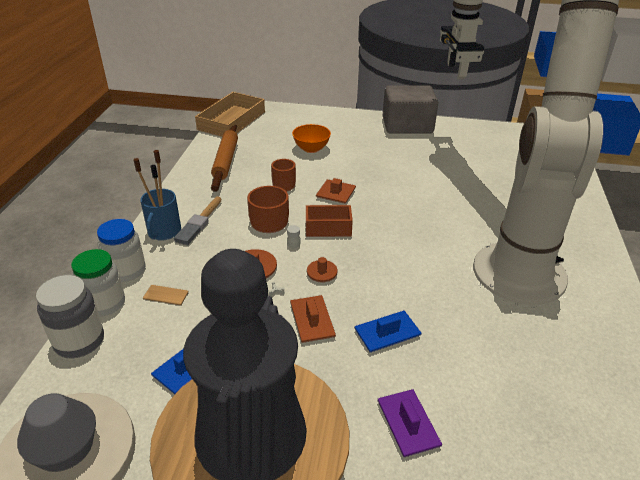

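The scene picture shows these, by pixel:
- **Lids:** large round (371,306), small round (324,258), square (190,339).
- **Jars:** large (299,345), small (213,400), square (422,268), oblong (258,295).
- **Bystanders:** glaze pot (310,300), stilt (377,269).
- **Oblong lid candidates:** terracotta (374,229), blue (338,190), blue (490,256), purple (386,151). The description says terracotta, so it is (374,229).

Next I fit silhouettes and enlarge the crop.

```bash
cat > h.py <<'E'
import numpy as np, cv2, json
from scipy.spatial.transform import Rotation as R
from scipy.optimize import minimize
def box(a,b,z0,z1): return np.array([[x,y,z] for x in(-a/2,a/2) for y in(-b/2,b/2) for z in(z0,z1)])
def cyl(d,z0,z1):
    t=np.linspace(0,2*np.pi,48); return np.vstack([np.c_[d/2*np.cos(t),d/2*np.sin(t),0*t+z] for z in(z0,z1)])
M={'large_lid':[cyl(.08,0,.008),cyl(.108,.008,.016),cyl(.028,.016,.046)],
'small_lid':[cyl(.044,0,.008),cyl(.072,.008,.016),cyl(.022,.016,.046)],
'square_lid':[box(.06,.06,0,.008),box(.088,.088,.008,.016),box(.026,.026,.016,.046)],
'oblong_lid':[box(.092,.044,0,.008),box(.12,.072,.008,.016),box(.048,.018,.016,.046)],
'large_jar':[cyl(.104,0,.08)],'small_jar':[cyl(.068,0,.07)],'square_jar':[box(.084,.084,0,.06)],'oblong_jar':[box(.116,.068,0,.05)],
'pot':[cyl(.034,0,.05)],'stilt':[cyl(.04,0,.016)]}
def proj(P,c):
    p=R.from_quat(c['attitude']).inv().apply(P-c['eye']); f=240/np.tan(np.radians(c['vfov']/2))
    return p[:,:2]/p[:,2:]*f+[c['cx'],c['cy']]
def ray(u,v,z,c):
    f=240/np.tan(np.radians(c['vfov']/2)); d=R.from_quat(c['attitude']).apply([(u-c['cx'])/f,(v-c['cy'])/f,1])
    return c['eye']+d*(z-c['eye'][2])/d[2]
def terra(im):
    h=cv2.cvtColor(im,cv2.COLOR_RGB2HSV); 
    return ((((h[...,0]<14)|(h[...,0]>172))&(h[...,1]>95)&(h[...,2]>25))*255).astype(np.uint8)
def sil(n,p,c,S=4,z=0):
    m=np.zeros((480*S,640*S),np.uint8)
    for part in M[n]:
        q=R.from_euler('z',p[2]).apply(part)+[p[0],p[1],z]
        u=(proj(q,c)+.5)*S-.5
        cv2.fillConvexPoly(m,cv2.convexHull(np.round(u*4).astype(np.int32)),255,shift=2)
    return cv2.resize(m,(640,480),interpolation=cv2.INTER_AREA)
def fit(n,p0,views,z=0,r=14,yaw=None):
    """views: list of (mask,calib). returns p, residual fraction"""
    rnd=n.split('_')[0] in('large','small','pot','stilt')
    def cost(p):
        p=np.r_[p,0][:3]; e=0
        for m,c in views:
            s=sil(n,p,c,z=z); w=W[id(m)]
            e+=(np.abs(s.astype(float)-m)*w).sum()/max(1,s.sum())
        return e/len(views)
    W={}; 
    for m,c in views: W[id(m)]=cv2.dilate(sil(n,p0,c,z=z),np.ones((2*r+1,)*2))>0
    best=None
    for y in ([0] if rnd else ([yaw] if yaw is not None else np.radians([-60,-30,0,30,60,90] if 'oblong' in n else [-30,0,30]))):
        x0=np.array([p0[0],p0[1]] if rnd else [p0[0],p0[1],y])
        sx=np.vstack([x0]+[x0+d for d in np.diag([.012,.012,.25][:len(x0)])])
        o=minimize(cost,x0,method='Nelder-Mead',options=dict(initial_simplex=sx,xatol=2e-4,fatol=1e-4,maxiter=120))
        if best is None or o.fun<best.fun: best=o
    return np.r_[best.x,0][:3],best.fun
E
cat > f0.py <<'E'
from h import *
from bench import viewer
c=viewer.get_calibration('scene'); cs=viewer.get_calibration('side')
im=cv2.imread('pics/scene0.png')[...,::-1]; m=terra(im)
ims=cv2.imread('pics/side0.png')[...,::-1]; ms=terra(ims)
px=dict(large_lid=(371,306,.016),small_lid=(324,258,.016),square_lid=(190,339,.012),oblong_lid=(374,229,.012),large_jar=(299,338,.07),small_jar=(213,394,.06),square_jar=(423,260,.055),oblong_jar=(258,288,.045),pot=(310,300,.025),stilt=(377,269,.008))
out={}
for n,(u,v,z) in px.items():
    p=ray(u,v,z,c)
    if n in('pot','stilt'): out[n]=[p[0],p[1],0]; print(n,p.round(3)); continue
    a,e=fit(n,p,[(m,c)]); 
    vs=[(m,c)] if n in('large_lid',) else [(m,c),(ms,cs)]
    b,eb=fit(n,a,vs,r=8,yaw=a[2])
    out[n]=list(b); print(n,a.round(4),round(e,3),b.round(4),round(eb,3),'dist',np.hypot(*b[:2]).round(3),'yaw',np.degrees(b[2]).round(1))
json.dump(out,open('p0.json','w'))
o=im[...,::-1].copy()
for n in out:
    for cc,q in ((c,o),):
        k,_=cv2.findContours((sil(n,out[n],cc)>127).astype(np.uint8),0,1); cv2.drawContours(q,k,-1,(0,255,0),1)
cv2.imwrite('pics/ov.png',cv2.resize(o[120:440,140:470],None,fx=1.8,fy=1.8,interpolation=cv2.INTER_CUBIC))
E
python3 f0.py
```

```text
large_lid [0.6171 0.1019 0.    ] 0.113 [0.6171 0.1019 0.    ] 0.063 dist 0.625 yaw 0.0
small_lid [0.4567 0.0938 0.    ] 0.12 [0.4562 0.0935 0.    ] 0.095 dist 0.466 yaw 0.0
square_lid [ 0.4748 -0.2431 -0.2006] 0.058 [ 0.4748 -0.2431 -0.2008] 0.229 dist 0.533 yaw -11.5
oblong_lid [ 0.4515  0.245  -1.1437] 0.217 [ 0.4511  0.2447 -1.1478] 0.063 dist 0.513 yaw -65.8
large_jar [ 0.623  -0.0825  0.    ] 0.265 [ 0.6264 -0.0855  0.    ] 0.186 dist 0.632 yaw 0.0
small_jar [ 0.6242 -0.2599  0.    ] 0.101 [ 0.6259 -0.2592  0.    ] 0.25 dist 0.677 yaw 0.0
square_jar [ 0.6127  0.2438 -0.8529] 0.085 [ 0.6127  0.2438 -0.8529] 0.524 dist 0.659 yaw -48.9
oblong_jar [ 0.4711 -0.0849  0.1903] 0.28 [ 0.4697 -0.0846  0.1888] 0.139 dist 0.477 yaw 10.8
pot [ 0.542 -0.001  0.025]
stilt [0.549 0.175 0.008]
```

View pics/ov.png

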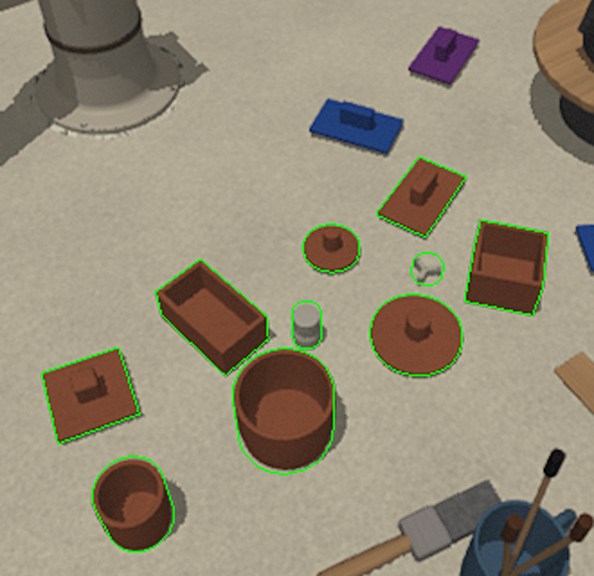

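The overlay contours hug all eight wares. The terracotta oblong lid, crop (422,197), is a rectangular plate with a bar knob. The blue lid (355,128) and the purple lid (443,55) are the look-alikes to leave alone. Next is one overhead wrist view for an independent check, plus a check of the finger clearances and IK.

```bash
cat > f1.py <<'E'
from h import *
from bench import manip,viewer
q=lambda psi:(R.from_euler('z',psi)*R.from_euler('x',np.pi)).as_quat()
for psi in np.radians([0,180,90,-90,45,-45]):
    try: manip.move_pose([.53,0,.36],q(psi)); break
    except manip.PlanningError as e: print(e)
print(psi,manip.current_clock(),manip.current_q())
c=viewer.get_calibration('wrist'); im=viewer.get_image('wrist'); cv2.imwrite('pics/w1.png',im[...,::-1])
json.dump({k:np.array(v).tolist() for k,v in c.items()},open('w1.json','w'))
c0=viewer.get_calibration('scene')
for n,u,v in(('blue knob',338,184),('purple',386,145)): print(n,ray(u,v,.04,c0).round(3))
m=terra(im); P=json.load(open('p0.json')); o=im[...,::-1].copy()
for n,p in P.items():
    k,_=cv2.findContours((sil(n,p,c)>127).astype(np.uint8),0,1); cv2.drawContours(o,k,-1,(0,255,0),1)
    if n in('pot','stilt'): continue
    b,e=fit(n,p,[(m,c)],yaw=p[2]); d=b-p
    print(n,(d[:2]*1e3).round(1),'mm',np.degrees(d[2]).round(1),'deg',round(e,3))
cv2.imwrite('pics/w1o.png',o)
E
python3 f1.py
```

```text
0.0 2.7417 [ 0.9525137   0.38401656 -1.28322276  1.65765946  0.37429894  1.38382974
 -1.95501145]
blue knob [0.301 0.246 0.04 ]
purple [0.247 0.448 0.04 ]
large_lid [-0.3 -1.5] mm 0.0 deg 0.057
small_lid [-0.1 -1.9] mm 0.0 deg 0.108
square_lid [0.9 0.2] mm -1.2 deg 0.101
oblong_lid [-0.5  0.5] mm -0.5 deg 0.072
large_jar [-0.1  2.1] mm 0.0 deg 0.122
small_jar [ 0.8 -0.3] mm 0.0 deg 0.512
square_jar [-0.4 -0.6] mm 1.1 deg 0.043
oblong_jar [-0.2 -1.1] mm 1.9 deg 0.114
```

View pics/w1o.png

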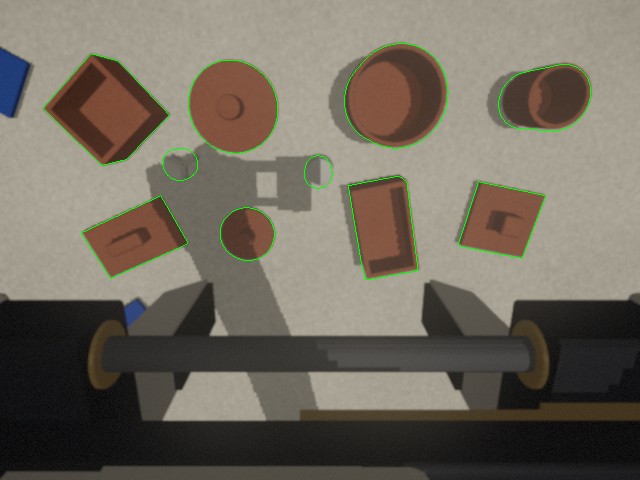

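All eight positions agree between cameras to about 2 mm, inside the 6 mm clearance. I'll average the two estimates and place the large lid.

```bash
cat > place.py <<'E'
from h import *
from bench import manip,effector,viewer
import sys
LIM=np.array([[-2.88,2.88],[-.31,2.03],[-1.54,1.56],[.2,2.42],[-1.41,4.55],[.19,2.02],[-2.57,2.57]])
H=dict(large=.08,small=.07,square=.06,oblong=.05)
D=dict(large_lid=[-.3,-1.5,0],small_lid=[-.1,-1.9,0],square_lid=[.9,.2,-1.2],oblong_lid=[-.5,.5,-.5],large_jar=[-.1,2.1,0],small_jar=[.8,-.3,0],square_jar=[-.4,-.6,1.1],oblong_jar=[-.2,-1.1,1.9])
P=json.load(open('p0.json'))
for n,d in D.items(): P[n]=np.array(P[n])+np.array(d)/2*[1e-3,1e-3,np.pi/180]
q=lambda psi:(R.from_euler('z',psi)*R.from_euler('x',np.pi)).as_quat()
G=.020; HOV=.23
def score(pos,psi):
    s=9
    for z in pos[2],HOV:
        j=manip.solve_ik([*pos[:2],z],q(psi))
        if j is None: return -1,None
        s=min(s,np.min([j-LIM[:,0],LIM[:,1]-j]))
    return s,j
def run(k):
    L,J=P[k+'_lid'],P[k+'_jar']; rim=H[k]
    a=[*L[:2],G]; b=[*J[:2],rim-.008+G+.001]
    step={'large':np.pi/6,'small':np.pi/6,'square':np.pi/2,'oblong':np.pi}[k]
    best=(-1,)
    n=round(2*np.pi/step)
    for i in range(n):
        s1,j1=score(a,L[2]+i*step)
        if s1<0.03: continue
        for m in range(n):
            s2,j2=score(b,J[2]+m*step)
            if s2<0.03: continue
            dj=np.abs(j1-j2).max()+.5*np.abs(j1-manip.current_q()).max()
            s=min(s1,s2,.25)*4+5-dj*.5
            if s>best[0]: best=(s,L[2]+i*step,J[2]+m*step,min(s1,s2),dj)
    print(k,np.round(best,2)); _,pa,pb,*_=best
    manip.move_pose([*a[:2],HOV],q(pa)); manip.servo_line([*a[:2],.06],vel=.2); manip.servo_line(a,vel=.08)
    print('at',(manip.current_tool_pos()-a).round(4),manip.current_clock())
    effector.close(f_grip=25); g=manip.current_finger_gap()
    manip.servo_line([*a[:2],HOV],vel=.2)
    print('gap',g,manip.current_finger_gap(),'F',manip.current_force().round(1))
    if abs(g-dict(large=.028,small=.022,square=.026,oblong=.018)[k])>.004: print('BAD GRASP'); return
    manip.move_pose([*b[:2],HOV],q(pb)); manip.servo_line([*b[:2],b[2]+.02],vel=.2)
    f0=manip.current_force(); manip.servo_line(b,vel=.04)
    print('low',(manip.current_tool_pos()-b).round(4),'dF',(manip.current_force()-f0).round(1),manip.current_clock())
    effector.open_jaws(); manip.servo_line([*b[:2],HOV],vel=.2); print('done',manip.current_clock())
for k in sys.argv[1:]: run(k)
E
python3 place.py large && python3 -c "
from bench import viewer;import cv2
cv2.imwrite('pics/s2.png',viewer.get_image('side')[100:300,160:420,::-1].repeat(3,0).repeat(3,1)[:600,:780])"
```

```text
large [5.79 0.52 0.   0.35 0.43]
at [-0.0002  0.0003 -0.0003] 5.2167
gap 0.027675201788012617 0.026984091828092537 F [-0.1  0.3 -2.4]
low [-0.      0.0001 -0.0001] dF [-1.   0.3 -1.9] 9.5833
done 11.5417
```

View pics/s2.png

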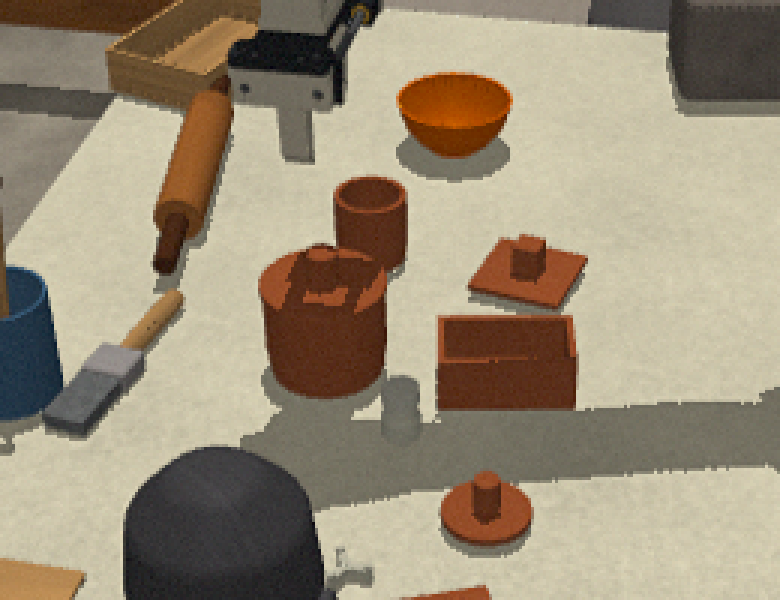

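The crop shows the large lid seated flat on its jar at about (322,270), with the glaze pot at (400,408) and the stilt at (352,572) untouched. Next are the other three, with plenty of time left.

```bash
for k in small square oblong; do python3 place.py $k; done; cat > chk.py <<'E'
from f1 import *
E
python3 - <<'E'
from h import *
from bench import manip,viewer
q=(R.from_euler('x',np.pi)).as_quat()
manip.move_pose([.45,0,.42],q)
for n in('wrist','scene'):
    c=viewer.get_calibration(n); im=viewer.get_image(n); o=im[...,::-1].copy()
    import place
    for k in('large','small','square','oblong'):
        p=place.P[k+'_jar']; 
        f,e=fit(k+'_lid',p,[(terra(im),c)],z=place.H[k]-.008,yaw=p[2],r=5); print(n,k,((f-p)*1e3).round(1),round(e,3))
        for nm,z in((k+'_lid',place.H[k]-.008),):
            ct,_=cv2.findContours((sil(nm,p,c,z=z)>127).astype(np.uint8),0,1); cv2.drawContours(o,ct,-1,(0,255,0),1)
    cv2.imwrite(f'pics/end_{n}.png',o if n=='wrist' else cv2.resize(o[150:440,150:470],None,fx=2,fy=2))
print(manip.current_clock())
E
```

```text
small [5.24 2.09 1.05 0.26 1.53]
at [0.0001 0.0003 0.0001] 14.85
gap 0.02134950277946113 0.021547873712573582 F [ 0.5 -0.3 -0.2]
low [-0.0001  0.0001 -0.0002] dF [ 0.1 -0.1 -1.1] 20.025
done 22.1083
square [5.42 1.36 2.3  0.45 1.16]
at [ 0.      0.0003 -0.0003] 24.4167
gap 0.02578922396015967 0.02574109110421637 F [-0.1  0.  -2.7]
low [-0.0001  0.0001 -0.0002] dF [ 0.1 -0.7 -0.7] 29.9667
done 32.0417
oblong [5.46 1.99 0.21 0.33 1.08]
at [-0.0003  0.0002 -0.0003] 34.3833
gap 0.017883213443292165 0.017826191789641593 F [-0.4 -0.3 -1.5]
low [-0.0001  0.0001 -0.0001] dF [ 0.8 -0.8  0.5] 39.5
done 41.725
wrist large [1.3 1.2 0. ] 0.03
wrist small [1.6 2.3 0. ] 0.091
wrist square [ -2.2  -6.9 -36.7] 0.09
wrist oblong [ 0.3  0.3 -4.4] 0.044
scene large [ 7.9 -4.9  0. ] 0.209
scene small [ 5.7 -0.7  0. ] 0.165
scene square [  9.8 -11.3 -10. ] 0.152
scene oblong [ 16.9  -5.6 -91.9] 0.218
42.675
```

View pics/end_scene.png

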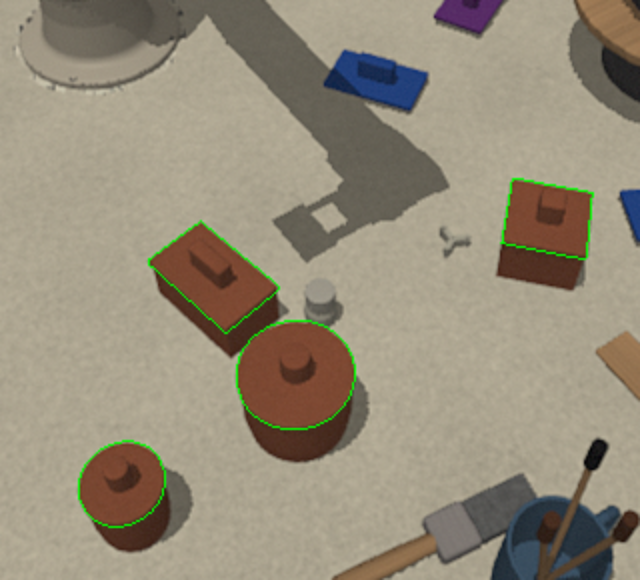

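View pics/end_wrist.png

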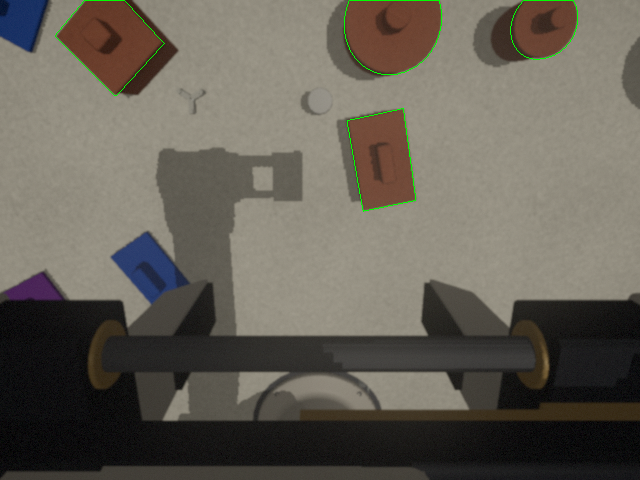

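Both pictures show all four lids' plate outlines matching the predicted seated poses. The larger fit offsets come from the jar walls being the same colour as the lids. The pot, wrist view (320,101), and the stilt (192,99) are unmoved.

```bash
python3 -c "
from bench import manip; print(manip.hand_in())"
```

```text
the job is handed in; nothing more can be done
None
```

All four lids are on their matching jars and look seated flat in the final pictures, the glaze pot and stilt look unmoved, and the job was handed in at about 43 s of the 102 s allowed.

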